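Release and push out the filter slide of a plate reader

TASK

Slide the filter out of the reader with the violet slide: take the blue-handled release pin from the tool stand, press the yellow button in the slide's recess right down with it, and, keeping the button held down with the pin, push the slide out of the reader's front until it stops. Work the slide and button only with the pin, not with the gripper, then put the pin back upright in the stand hole it came from.

Things in the scene. Friction and masses are not known exactly. Their poses are not given: they have to be found in the camera images.
- pin_mid (a point): Centre of the release pin's round blue handle (22 mm across, 54 mm tall; z up). Collar 50 mm wide lies 27 to 33 mm below the point and rests on the stand; under it an 8 mm steel pin, tip 67 mm below the point. About 80 g. It stands in one of two 28 mm holes, 90 mm apart, of a grey stand 45 mm high (70 x 180 mm, fixed). The white-handled tool in the other hole has only a short stub.
- recess (a point): Centre of the mouth of the 28 mm square recess in the violet slide's flat top, 80 mm above the table; moves with the slide. The yellow button fills its floor, 10 mm below. x axis: level, the way the slide comes out; z up. Reader: cream box 160 x 130 mm, fixed, top level with the slide but for a bridge 7 mm higher, 70 mm ahead of the start. The like reader with a red slide is not wanted.
- filter_slide (a joint): How far the violet slide is out, in m: 0 fully in (start), 0.045 at its outer stop. 1 to 3 N of drag once free. The latch can catch at 0, 16 and 32 mm, so the slide jams there if the button comes up; past 0.042 the button springs up behind the last catch and keeps the slide out.
- release (a joint): How far the yellow button is pressed, in m: 0 up, 0.006 at its bottom stop. Its spring pushes up with 2 N at the top, 5 N fully down. The slide is free when it is pressed more than about 0.0045. It travels with the slide.
Not all that is in view belongs to the job. There is more than one size of the part that bears pin_mid; the job needs the middle-sized.

How it is judged (in metres and radians):
On the way, in this order (a step that is already met when the one before it is completed fails the run):
1. the release pin is lifted out of the stand (height (world z) of pin_mid above 0.113 m), for 0.1 s.
2. the pin holds the release button down while the slide is still in (value of joint release above 0.0038 m and contact force between pin and release above 0.5 N and value of joint filter_slide below 0.012 m), for 0.1 s.
3. the slide is pushed out (35 mm or more) with the pin still holding the button down (value of joint release above 0.0038 m and contact force between pin and release above 0.5 N and value of joint filter_slide above 0.035 m), for 0.1 s.
At the end, for the whole second after the job is handed in: The violet slide is out (35 mm or more of its 45 mm) and the release pin stands upright (within 6 degrees), at rest, back in its own stand hole (within 17 mm of where it started) (value of joint filter_slide above 0.035 m and distance of pin_mid from where it was at the start of the episode below 0.017 m and angle between pin_mid's own z axis and vertical below 0.1 rad and linear speed of pin below 0.02 m/s); the robot touches nothing.
It fails at once if the gripper itself pushes on the violet slide or its button (more than 2 N) (contact force between the fingers and filter_slide above 2 N).
It also fails if it takes over 46 s, if anything falls off the work surface, if the arm or the gripper's body presses on something with over 40 N, if the wrist force passes 120 N, or if a joint passes its speed limit or range.

ROBOT

A 6-joint arm with a two-finger parallel gripper is mounted at the origin on the work surface. World frame = base frame: x ahead of the robot, y to its left, z up, the work surface at z = 0. Lengths are in mm, angles in rad, forces in N, time in s.
With the tool pointing down it reaches from about 325 to 900 mm from the base axis. Payload 3.5 kg.
Tool frame: the origin (TCP) lies at the very end of the fingers, on their centre line; the grasp point (between the pads) lies bot.grip_depth behind it (bot.grip_depth is the distance from the TCP to the grasp point, in mm); z points along the fingers, y is the direction in which the jaws open and shut (so a half turn about z gives the same grasp; the last joint's range is limited). The gripper opens to 85 mm and grips with 20 to 120 N. Pads are 22 mm wide; open, the fingers measure 114 mm over their backs; the gripper's body (76 mm by 85 mm) begins 54 mm behind the grasp point. The pads swing forward as they close: fully open they stand 13 mm farther back than shut.
Start: joints at [1.131, 0.276, -0.026, 1.268, 0, 1.467], TCP at [206.549, 589.881, 231.313] pointing down, gripper open.
Joint ranges: [-3.12, 3.12], [-0.85, 1.88], [-1.08, 1.24], [-1.95, 2.15], [-1.57, 1.53], [-3.14, 3.14]. Speed limits (rad/s): [2.57, 2.57, 3.14, 3.14, 3.14, 3.14].

INTERFACE

Orientations are given as a unit quaternion [x, y, z, w].
In Python, from station import bot gives the robot as it stands.
- The arm moves only by the tool send_rows, never from a script. Its argument "plan" is text: rows parted by semicolons, each of 4 numbers parted by spaces: the shift along the world's x, y, z each as a share of 50 cm, from -1 to 1, then the turn about the world's z as a share of 2 rad, from -1 to 1. In form: tx ty tz spin; .... A call has 1 to 8 rows; each row is the pose to reach, as a shift and turn from the pose commanded when the call began; what a row does not reach only later rows make up. A row lasts 1/10 s, in which the tool goes at most 50 mm and 8.59 degrees, less where a joint would pass 70% of its speed; a pose out of reach is approached as far as the arm can. A call with a number of a shift or a turn outside -1 to 1 is refused whole. A call with a gripper value outside its range is refused whole. "hand" is the opening, from -1 (shut) to 1 (fully open), set as the call begins (left out, the last holds). The fingers move at their own pace and stop on an object; "grip_force" is the grip in N (left out, the last holds). Time passes only in rows, so rows that repeat a pose let the fingers close. It gives the time, the measured TCP pose, the force and the opening at its end, in the units of the state.
- bot.read_state(): the state, without advancing time (a new reading comes with each control period).
- bot.get_image(name): name is "side" or "top"; returns the picture (420x560x3 uint8, red, green, blue); there is no depth.
- bot.get_calibration(name): a dict with "vfov" (degrees; the focal length in pixels is half the picture's height over the tangent of half this angle, whatever the lens; pixels are square), "cx", "cy" (the principal point, pixels), "eye" and "attitude" of the camera in the world. Camera axes: x right, y down, z forward; pixel columns grow to the right and rows downward; lengths in mm; the calibration is good to about 2 mm. A picture is of the moment at which its call begins. get_calibration takes no time and is no camera call.
- bot.hand_in(): hands the job in, once; it reports no verdict.
Trained networks look in the newest picture that a camera, given by its name, has taken for a name from the list of things; names that differ only in an ending like _2 or _b are one class to them, and where a whole thing is asked for, a point or a joint stands for the part that bears it (a point fixed in the world has none). Each returns a list of dicts, best first, with "score" (0 to 1); they miss things now and then, are a little off and sometimes report something else, mostly with a low value. They report only what shows in the picture. A call takes as long as a camera call. They do not tell look-alikes from the thing itself.
- bot.search_frame(camera, name): "bbox" ([centre column, centre row, width, height] in pixels, round what is visible of it).
- bot.outline_of(camera, name): "mask" (420x560 bool, what is visible of it) and "bbox" ([centre column, centre row, width, height] in pixels, round what is visible of it).
The state is a dict: "time_s": time; "joint_pos": joint angles; "qvel": joint speeds; "joint_torque": joint torques, N m; "eef_pos": TCP position; "orientation": TCP orientation; "force": force on the tool from outside, world axes, zero at the start; "torque": the same for the moment, N m; "gripper_width": opening from 0.0 (shut) to 1.0 (fully open).
Only numpy, scipy, OpenCV 4.12 (cv2) and the standard library are available. Lean on these libraries where they do the work, as an engineer would, in place of code of your own. Each camera call takes 0.05 s, during which the arm holds its last target. There are 200 camera calls.

## Working session

There is one attempt and no reset: what is moved stays moved. The work goes in short steps, Python scripts to look and compute and a tool call to move; the robot and the scene stay as the last step left them, time stands still between calls to the robot, and variables do not carry over. Pictures are saved under pics/ and viewed, about 8 in all and at most 12, crops included, and the job is handed in when it is done.

Besides the shell and the picture viewer there is one more tool, called after "Call:" by a JSON object that holds its "fn" and its "kwargs". send_rows: Moves the arm, as the interface text tells. Its arguments: {"type":"object","properties":{"plan":{"type":"string"},"hand":{"type":"number"},"grip_force":{"type":"number"}},"required":["plan"]}

```bash
mkdir -p pics; ls
python3 - <<'E'
from station import bot
import cv2
for n in("side","top"):
    im=bot.get_image(n); cv2.imwrite(f"pics/{n}0.png",im[:,:,::-1])
    print(n,bot.get_calibration(n))
    for o in("pin_mid","recess","filter_slide","release"):
        print(o,[(round(d["score"],2),[round(float(v),1) for v in d["bbox"]]) for d in bot.search_frame(n,o)])
print(bot.read_state(),bot.grip_depth)
E
```

```text
pics
side {'vfov': 42.228371074440034, 'cx': 274.8520590151139, 'cy': 217.2571895786888, 'eye': array([  78.43866094, -560.66271771,  773.58142518]), 'attitude': array([ 0.86794793, -0.29059718,  0.13864149, -0.37815104])}
pin_mid [(0.87, [322.6, 291.4, 23.2, 31.6]), (0.83, [345.6, 240.2, 41.1, 56.9]), (0.78, [278.3, 247.7, 26.2, 34.9])]
recess [(0.74, [209.1, 151.8, 48.6, 26.2])]
filter_slide [(0.67, [212.1, 150.8, 48.4, 27.9])]
release [(0.4, [201.8, 156.9, 5.7, 5.7])]
top {'vfov': 51.81003084788611, 'cx': 277.9860300899075, 'cy': 203.35451953521797, 'eye': array([423.69549136,  24.86954557, 998.44551883]), 'attitude': array([-0.70576345,  0.70623965, -0.04287478,  0.03585053])}
pin_mid [(0.97, [296.3, 207.8, 18.6, 22.5]), (0.75, [323.5, 160.7, 29.7, 28.7]), (0.61, [344.1, 204.8, 21.3, 14.5])]
recess [(0.87, [154.1, 185.2, 46.3, 47.8])]
filter_slide [(0.64, [155.2, 185.4, 40.7, 47.0])]
release [(0.67, [150.4, 196.6, 11.0, 16.3])]
{'time_s': 0.5, 'joint_pos': array([ 1.13060428e+00,  2.76389694e-01, -2.64254494e-02,  1.26799862e+00,
       -2.76433675e-05,  1.46742465e+00]), 'qvel': array([ 0.0004568 , -0.00139353,  0.00222491,  0.00021989, -0.00355459,
       -0.00018962]), 'joint_torque': array([-4.38871893e-04, -4.44990814e+01,  2.95208180e+01,  2.95655962e-03,
       -8.98465805e-05,  3.07386287e-06]), 'eef_pos': array([206.54827125, 589.86658017, 231.3076865 ]), 'orientation': array([ 1.67615239e-01,  9.85852490e-01, -1.21065258e-05,  1.09745377e-05]), 'force': array([ 1.17121941,  0.87522324, -0.25921168]), 'torque': array([ 0.03428317, -0.02723532, -0.02789358]), 'gripper_width': 1.0039842491884972} 18.700000000000003
```

Run:
```python
import cv2
for n in("side","top"):
    im=cv2.imread(f"pics/{n}0.png"); cv2.imwrite(f"pics/{n}0b.png",cv2.resize(im,(800,600),interpolation=cv2.INTER_CUBIC))
```

```text
(no output)
```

View pics/side0b.png

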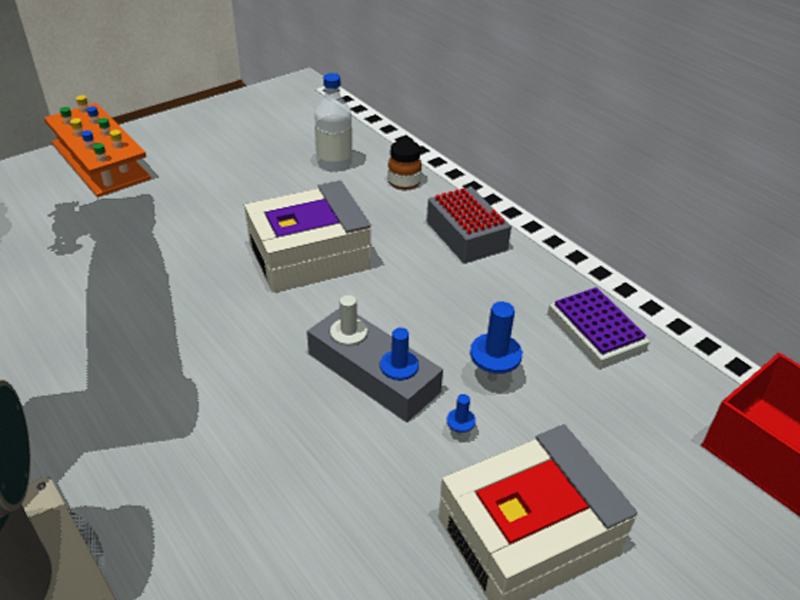

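View pics/top0b.png

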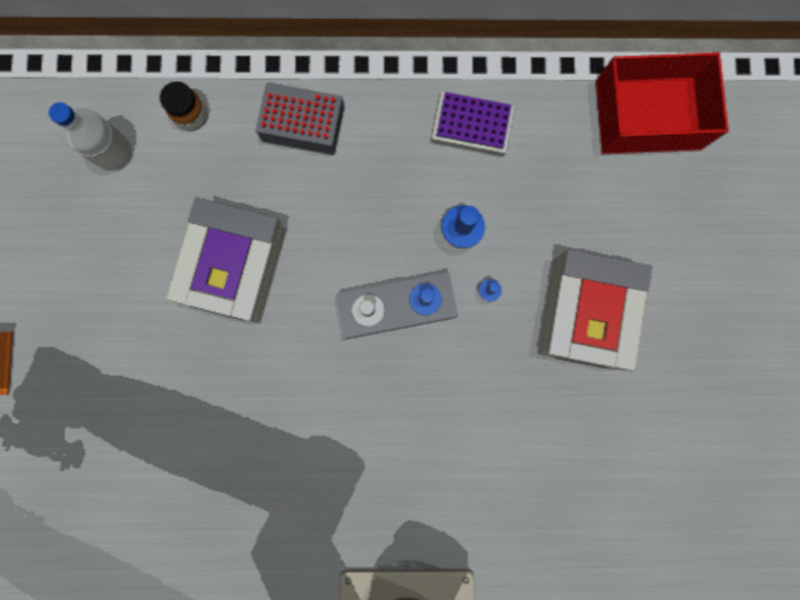

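The side view (800x600 scaling) shows the target pin in the stand at (400,355), a bigger one at (497,340) and a smaller one at (461,415). The violet reader's button is at (288,221), with its bridge at (343,205). In the top view the pin is at (426,297), the button at (218,279) and the bridge at (235,220). Next I'll fit positions from both views.

```bash
cat > h.py <<'E'
import cv2, numpy as np
from scipy.spatial.transform import Rotation as R
from scipy.optimize import minimize
from station import bot
CAL={n:bot.get_calibration(n) for n in("side","top")}
def proj(n,P):
    c=CAL[n]; f=210/np.tan(np.radians(c["vfov"])/2)
    q=R.from_quat(c["attitude"]).inv().apply(np.atleast_2d(P)-c["eye"])
    return q[:,:2]/q[:,2:]*f+[c["cx"],c["cy"]]
S=8
def fill(m,pts,box):
    h=cv2.convexHull(np.float32((pts-box[:2]+.5)*S*16)).astype(np.int32)
    cv2.fillConvexPoly(m,h,1,shift=4); return m
def blank(box): return np.zeros(((box[3]-box[1])*S,(box[2]-box[0])*S),np.uint8)
A=np.linspace(0,2*np.pi,48)
def cyl(p,r,z0,z1): return np.array([[p[0]+r*np.cos(a),p[1]+r*np.sin(a),p[2]+z] for z in(z0,z1) for a in A])
def pin_model(n,p,box):
    m=blank(box); fill(m,proj(n,cyl(p,11,-27,27)),box); return fill(m,proj(n,cyl(p,25,-33,-27)),box)
def sq(p,yaw,z,h=14):
    c,s=np.cos(yaw),np.sin(yaw)
    return np.array([[p[0]+c*a-s*b,p[1]+s*a+c*b,z] for a in(-h,h) for b in(-h,h)])
def rec_model(n,p,box,d=10):
    return fill(blank(box),proj(n,sq(p,p[2],80)),box)&fill(blank(box),proj(n,sq(p,p[2],80-d)),box)
def up(m,box): return cv2.resize(m[box[1]:box[3],box[0]:box[2]].astype(np.float32),None,fx=S,fy=S,interpolation=cv2.INTER_LINEAR)>.5
def iou(a,b): a=a>0; return (a&b).sum()/max(1,(a|b).sum())
def fit(model,masks,x0,step):
    g=lambda p:-sum(iou(model(n,p,b),up(m,b)) for n,(m,b) in masks.items())
    sim=np.vstack([x0]+[np.array(x0)+np.eye(len(x0))[i]*step[i] for i in range(len(x0))])
    r=minimize(g,x0,method="Nelder-Mead",options=dict(initial_simplex=sim,maxiter=150,xatol=.05)); return r.x,-r.fun/len(masks)
def ray(n,uv,z):
    c=CAL[n]; f=210/np.tan(np.radians(c["vfov"])/2)
    d=R.from_quat(c["attitude"]).apply([(uv[0]-c["cx"])/f,(uv[1]-c["cy"])/f,1]); return c["eye"]+d*(z-c["eye"][2])/d[2]
def hsv(im): return cv2.cvtColor(im,cv2.COLOR_RGB2HSV)
def mask(im,kind,box):
    h=hsv(im); r={"blue":((100,120,40),(122,255,255)),"yellow":((18,90,60),(32,255,255))}[kind]
    m=cv2.inRange(h,*r)>0; k=np.zeros_like(m); k[box[1]:box[3],box[0]:box[2]]=1; return m&k
E
cat > m1.py <<'E'
from h import *
ims={n:cv2.imread(f"pics/{n}0.png")[:,:,::-1].copy() for n in("side","top")}
pb={"side":(260,220,300,270),"top":(280,190,314,226)}
M={n:(mask(ims[n],"blue",b),b) for n,b in pb.items()}
p0=ray("top",(296,208),70)[:2]
for k in(["side","top"],["side"],["top"]):
    x,s=fit(lambda n,p,b:pin_model(n,[p[0],p[1],78],b),{n:M[n] for n in k},p0,[6,6]); print("pin",k,x.round(1),round(s,3))
rb={"side":(188,144,218,166),"top":(140,180,166,206)}
M={n:(mask(ims[n],"yellow",b),b) for n,b in rb.items()}
print([(n,m.sum()) for n,(m,b) in M.items()])
r0=ray("top",(152.5,195),75)
for k in(["side","top"],["side"],["top"]):
    x,s=fit(rec_model,{n:M[n] for n in k},[r0[0],r0[1],-.27],[5,5,.1]); print("rec",k,x.round(2),round(s,3))
# axis: bridge & violet ends from top at z
b=ray("top",(235*.7,220*.7),87); print("bridge",b.round(0))
E
python3 m1.py
```

```text
pin ['side', 'top'] [517.1 -27.3] 0.932
pin ['side'] [517.1 -27.2] 0.936
pin ['top'] [517.5 -27.6] 0.93
[('side', np.int64(41)), ('top', np.int64(134))]
rec ['side', 'top'] [ 5.4627e+02  2.8624e+02 -1.9000e-01] 0.858
rec ['side'] [ 5.4610e+02  2.8599e+02 -1.9000e-01] 0.845
rec ['top'] [ 5.4677e+02  2.8668e+02 -2.3000e-01] 0.887
bridge [632. 259.  87.]
```

Call:
{"fn": "send_rows", "kwargs": {"plan": "0.5 -1 -0.06 -0.6;0.5 -1 -0.06 -0.6;0.5 -1 -0.06 -0.6;0.5 -1 -0.06 -0.6;0.5 -1 -0.06 -0.6;0.5 -1 -0.06 -0.6;0.5 -1 -0.06 -0.6;0.5 -1 -0.06 -0.6", "hand": 1}}

```text
time_s: 1.3
eef_pos: [385.8, 230.9, 210.2]
orientation: [0.697, 0.717, 0.001, 0.0]
force: [0.8, 0.1, 0.5]
gripper_width: 0.999
```

Run:
```python
from h import *
im=cv2.imread("pics/top0.png")[:,:,::-1].copy(); h=hsv(im)
m=cv2.inRange(h,(125,100,40),(150,255,255)); m[:,:110]=0; m[:,200:]=0; m[:140]=0; m[220:]=0
c=max(cv2.findContours(m,0,2)[0],key=cv2.contourArea)[:,0]
P=np.float32([ray("top",u,80)[:2] for u in c]); print(cv2.minAreaRect(P), cv2.boxPoints(cv2.minAreaRect(P)))
# cream reader body
print(bot.read_state()["eef_pos"],R.from_quat(bot.read_state()["orientation"]).as_matrix()[:,1])
```

```text
((568.51416015625, 280.14471435546875), (65.96146392822266, 95.02703094482422), 75.36339569091797) [[514.20874 260.24036]
 [606.152   236.2282 ]
 [622.8196  300.04907]
 [530.87634 324.06122]]
[385.8432244  230.89796011 210.20668324] [0.99960273 0.02815627 0.00126633]
```

Call:
{"fn": "send_rows", "kwargs": {"plan": "0.262 -0.517 -0.14 0;0.262 -0.517 -0.14 0;0.262 -0.517 -0.14 0;0.262 -0.517 -0.14 0;0.262 -0.517 -0.14 0;0.262 -0.517 -0.14 0;0.262 -0.517 -0.14 0;0.262 -0.517 -0.14 0"}}

```text
time_s: 2.1
eef_pos: [516.1, -26.7, 139.6]
orientation: [0.696, 0.718, -0.0, -0.001]
force: [-0.4, 0.3, 0.1]
gripper_width: 1.003
```

Call:
{"fn": "send_rows", "kwargs": {"plan": "0.002 -0.0015 -0.08 0;0.002 -0.0015 -0.163 0;0.002 -0.0015 -0.163 0;0.002 -0.0015 -0.163 0;0.002 -0.0015 -0.163 0"}}

```text
time_s: 2.6
eef_pos: [518.8, -26.1, 60.6]
orientation: [0.695, 0.719, 0.001, 0.001]
force: [-0.0, -0.2, 0.3]
gripper_width: 0.999
```

Run:
```python
from h import *
a=bot.get_image("side")[180:320,220:400,::-1]; b=bot.get_image("top")[140:280,220:400,::-1]
cv2.imwrite("pics/g1.png",cv2.resize(np.hstack([a,b]),None,fx=2.2,fy=2.2,interpolation=cv2.INTER_CUBIC))
```

```text
(no output)
```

View pics/g1.png

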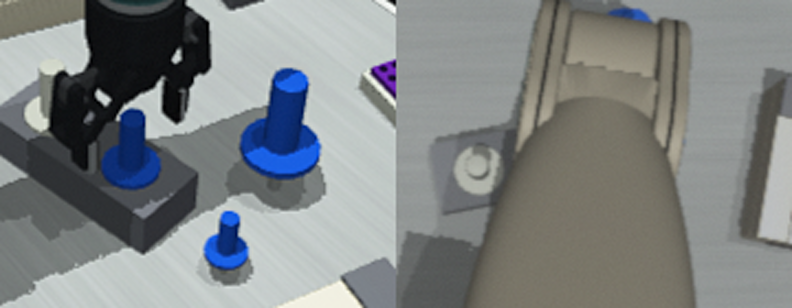

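The fingers straddle the blue handle (132,140 in the crop). Closing.

Call:
{"fn": "send_rows", "kwargs": {"plan": "0 0 0 0;0 0 0 0;0 0 0 0;0 0 0 0;0 0 0 0;0 0 0 0;0 0 0 0;0 0 0 0", "hand": -1, "grip_force": 60}}

```text
time_s: 3.5
eef_pos: [517.5, -26.7, 58.6]
orientation: [0.695, 0.719, 0.0, 0.0]
force: [-0.1, -0.3, 3.1]
gripper_width: 0.243
```

Call:
{"fn": "send_rows", "kwargs": {"plan": "0 0 0.06 0;0 0 0.13 0;0 0 0.21 0;0 0 0.24 0;0 0 0.24 0;0.03 0.15 0.24 0;0.03 0.25 0.24 0;0.03 0.3 0.24 0"}}

```text
time_s: 4.3
eef_pos: [531.0, 123.3, 176.1]
orientation: [0.696, 0.718, -0.001, -0.001]
force: [1.3, -0.9, -1.1]
gripper_width: 0.243
```

Call:
{"fn": "send_rows", "kwargs": {"plan": "0.028 0.327 0 0;0.028 0.327 0 0;0.028 0.327 0 0;0.028 0.327 0 0;0.028 0.327 0 0;0.028 0.327 0 0"}}

```text
time_s: 4.9
eef_pos: [544.9, 284.8, 176.5]
orientation: [0.695, 0.719, -0.002, -0.0]
force: [0.1, -0.4, -0.8]
gripper_width: 0.24
```

Run:
```python
from h import *
a=bot.get_image("side"); b=bot.get_image("top"); s=bot.read_state(); print(s["time_s"],s["eef_pos"],s["force"],R.from_quat(s["orientation"]).as_matrix()[:,1:])
cv2.imwrite("pics/r1s.png",a[:,:,::-1])
e=s["eef_pos"]; n=proj("side",[[e[0],e[1],e[2]+19],[e[0],e[1],e[2]-47],[546.4,286.3,80]]); print(n)
c=a[60:200,130:310,::-1]; d=b[120:260,70:250,::-1]
cv2.imwrite("pics/r1.png",cv2.resize(np.hstack([c,d]),None,fx=2.2,fy=2.2,interpolation=cv2.INTER_CUBIC))
```

```text
5.0 [545.48883977 284.02553059 177.34345145] [ 0.57361878  0.51768295 -0.58375172] [[ 0.9994734  -0.00200428]
 [ 0.03238427 -0.0013314 ]
 [-0.00204635 -0.99999711]]
[[196.86601242 106.81628086]
 [199.2669     134.43684607]
 [200.77627247 153.43878544]]
```

View pics/r1.png

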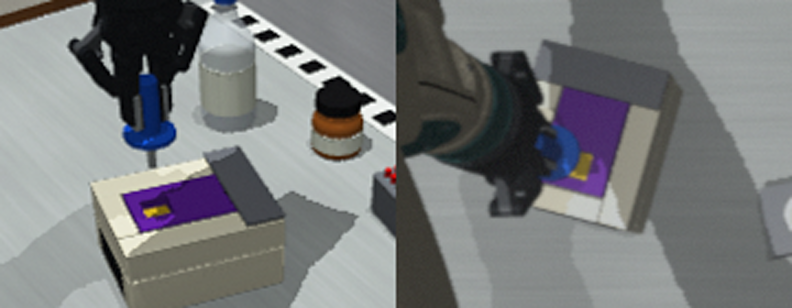

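Call:
{"fn": "send_rows", "kwargs": {"plan": "0.002 0.006 -0.04 0;0.002 0.006 -0.09 0;0.002 0.006 -0.113 0;0.002 0.006 -0.113 0;0.002 0.006 -0.113 0;0.002 0.006 -0.113 0"}}

```text
time_s: 5.6
eef_pos: [548.2, 288.8, 123.3]
orientation: [0.695, 0.719, 0.001, 0.0]
force: [0.2, -1.2, -0.9]
gripper_width: 0.242
```

Run:
```python
from h import *
a=bot.get_image("side"); s=bot.read_state(); print(s["time_s"],s["eef_pos"],s["force"])
e=s["eef_pos"]; print(proj("side",[[e[0],e[1],e[2]-47],[546.4,286.3,80],[546.4,286.3,70]]))
c=a[110:190,160:260,::-1]
cv2.imwrite("pics/r2.png",cv2.resize(c,None,fx=6,fy=6,interpolation=cv2.INTER_CUBIC))
```

```text
5.65 [548.24582209 288.94691201 123.39894123] [ 4.76365119e-04 -1.91886502e-01 -9.93020202e-01]
[[200.97497242 153.91841286]
 [200.77627247 153.43878544]
 [201.10451147 157.20556253]]
```

View pics/r2.png

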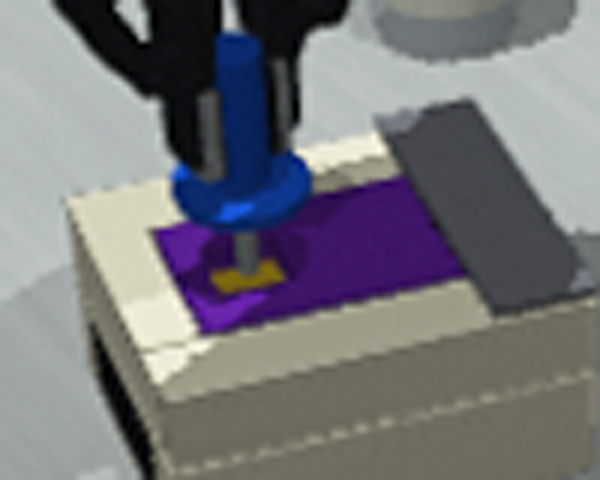

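The tip is inside the recess, over the yellow button. Pressing.

Call:
{"fn": "send_rows", "kwargs": {"plan": "-0.002 -0.003 -0.01 0;-0.002 -0.003 -0.015 0;-0.002 -0.003 -0.019 0;-0.002 -0.003 -0.022 0;-0.002 -0.003 -0.022 0;-0.002 -0.003 -0.022 0"}}

```text
time_s: 6.25
eef_pos: [546.9, 287.5, 111.6]
orientation: [0.695, 0.719, 0.001, 0.0]
force: [0.3, -0.1, 3.6]
gripper_width: 0.244
```

Call:
{"fn": "send_rows", "kwargs": {"plan": "0 0 -0.002 0;0 0 -0.004 0;0 0 -0.004 0;0 0 -0.004 0"}}

```text
time_s: 6.65
eef_pos: [547.1, 287.6, 111.3]
orientation: [0.695, 0.719, 0.001, 0.001]
force: [-0.8, -2.1, 12.9]
gripper_width: 0.242
```

Call:
{"fn": "send_rows", "kwargs": {"plan": "0.005 -0.0013 0 0;0.01 -0.0026 0 0;0.015 -0.004 0 0;0.02 -0.005 0 0;0.025 -0.0065 0 0;0.03 -0.008 0 0;0.035 -0.009 0 0;0.035 -0.009 0 0"}}

```text
time_s: 7.45
eef_pos: [564.9, 283.0, 111.3]
orientation: [0.695, 0.719, 0.001, 0.001]
force: [-1.6, -1.2, 12.5]
gripper_width: 0.244
```

Call:
{"fn": "send_rows", "kwargs": {"plan": "0.006 -0.0016 0 0;0.012 -0.003 0 0;0.018 -0.0047 0 0;0.024 -0.006 0 0;0.03 -0.008 0 0;0.036 -0.0094 0 0;0.042 -0.011 0 0;0.042 -0.011 0 0"}}

```text
time_s: 8.25
eef_pos: [586.0, 277.6, 111.3]
orientation: [0.695, 0.719, 0.001, 0.001]
force: [-0.4, -0.5, 11.9]
gripper_width: 0.241
```

Run:
```python
from h import *
a=bot.get_image("side"); s=bot.read_state(); print(s["time_s"],s["eef_pos"],s["force"])
c=a[90:190,140:270,::-1]
cv2.imwrite("pics/r3.png",cv2.resize(c,None,fx=5,fy=5,interpolation=cv2.INTER_CUBIC))
```

```text
8.3 [585.97028334 277.5668356  111.34487579] [-0.59319763 -0.05421206 11.37155071]
```

View pics/r3.png

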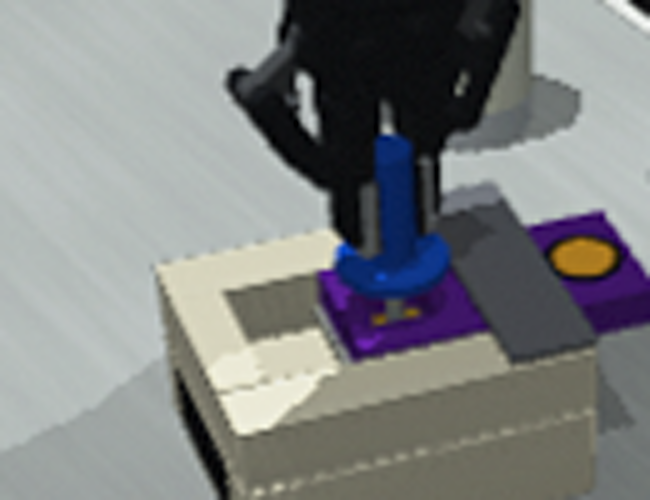

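The slide is emerging under the bridge, with the pin still in the recess at (395,310). I'll go on to the stop.

Call:
{"fn": "send_rows", "kwargs": {"plan": "0.005 -0.0013 0 0;0.01 -0.0026 0 0;0.015 -0.004 0 0;0.02 -0.0052 0 0;0.025 -0.0065 0 0;0.028 -0.0073 0 0;0.028 -0.0073 0 0"}}

```text
time_s: 9.0
eef_pos: [592.5, 275.5, 111.0]
orientation: [0.694, 0.72, -0.002, -0.006]
force: [-14.0, 2.9, 22.4]
gripper_width: 0.241
```

Call:
{"fn": "send_rows", "kwargs": {"plan": "0 0 0.012 0;0 0 0.022 0;-0.012 0.003 0.03 0;-0.012 0.003 0.05 0;-0.012 0.003 0.09 0;-0.012 0.003 0.13 0;-0.012 0.003 0.13 0"}}

```text
time_s: 9.7
eef_pos: [595.0, 275.7, 177.3]
orientation: [0.695, 0.719, 0.003, 0.001]
force: [0.2, 0.1, -0.9]
gripper_width: 0.242
```

Run:
```python
from h import *
a=bot.get_image("side"); s=bot.read_state(); print(s["time_s"],s["eef_pos"],s["force"],R.from_quat(s["orientation"]).as_matrix()[:,2])
e=s["eef_pos"]; print(proj("side",[[e[0],e[1],e[2]+46],[e[0],e[1],e[2]-47]]))
b=(170,80,235,160)
x,sc=fit(lambda n,p,bb:pin_model(n,p,bb),{"side":(mask(a,"blue",b),b)},[e[0],e[1],e[2]+19.4],[4,4,4]);print(x-e,sc)
for z in(70,80): print(z,[ray("side",u,z) for u in[(0,0)]] and "")
rb=(190,130,250,170); m=mask(a,"yellow",rb); print(m.sum())
c=a[60:190,140:290,::-1]
cv2.imwrite("pics/r4.png",cv2.resize(c,None,fx=4.5,fy=4.5,interpolation=cv2.INTER_CUBIC))
```

```text
9.75 [593.97416954 275.42871838 175.44219537] [ 0.31919408 -0.17426873 -0.93836964] [ 0.00341587  0.00101601 -0.99999365]
[[218.90850282  90.32928817]
 [221.03754513 129.51733094]]
[22.11059855 32.81054704 -2.79829022] 0.7987830131574756
70 
80 
34
```

View pics/r4.png

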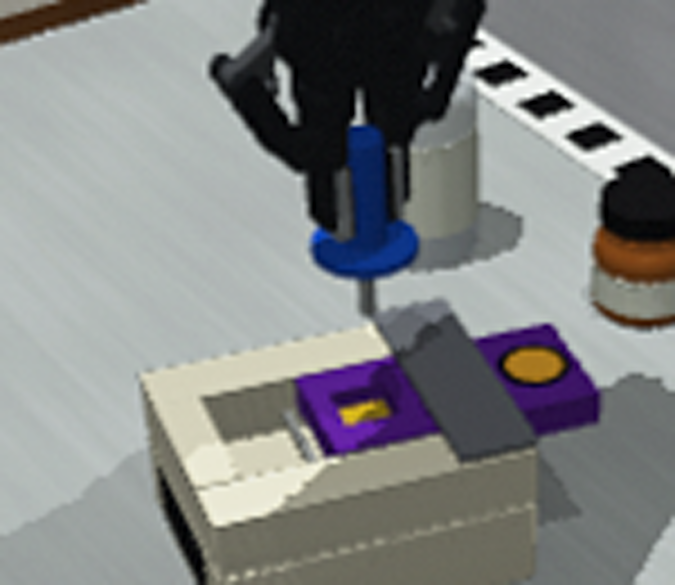

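The slide is out and the recess is clear, with the yellow button up. The pin is still held nearly upright, tip at (368,313). Returning it to the stand.

Call:
{"fn": "send_rows", "kwargs": {"plan": "-0.153 -0.604 0 0;-0.153 -0.604 0 0;-0.153 -0.604 0 0;-0.153 -0.604 0 0;-0.153 -0.604 0 0;-0.153 -0.604 0 0;-0.153 -0.604 0 0;-0.153 -0.604 0 0"}}

```text
time_s: 10.55
eef_pos: [514.9, -28.4, 172.7]
orientation: [0.696, 0.718, -0.001, -0.001]
force: [-0.3, 0.8, -1.1]
gripper_width: 0.242
```

Run:
```python
from h import *
a=bot.get_image("side"); t=bot.get_image("top"); s=bot.read_state(); print(s["time_s"],s["eef_pos"],s["force"])
e=s["eef_pos"]; P=proj("side",[[e[0],e[1],e[2]+46],[e[0],e[1],e[2]-47],[517.2,-27.4,45]]); print(P)
rb={"side":(190,130,250,170),"top":(130,150,180,206)}
M={n:(mask(i,"yellow",rb[n]),rb[n]) for n,i in(("side",a),("top",t))}
for d in(10,):
  x,sc=fit(lambda n,p,b:rec_model(n,[546.4+.967*p[0],286.3-.252*p[0],-.255],b,d),M,[40],[4]);print("slide",x,sc)
o=(np.array(P[2])-[70,80]).astype(int)
c=a[o[1]:o[1]+130,o[0]:o[0]+140,::-1]; print(o)
cv2.imwrite("pics/r5.png",cv2.resize(c,None,fx=4.5,fy=4.5,interpolation=cv2.INTER_CUBIC))
```

```text
10.65 [515.89521094 -26.32443071 173.11429144] [-0.14366021 -0.15223778 -0.37388644]
[[280.76061585 181.91485935]
 [279.25232232 223.64133263]
 [279.00903945 255.79587064]]
slide [44.99609375] 0.8518957734409915
[209 175]
```

View pics/r5.png

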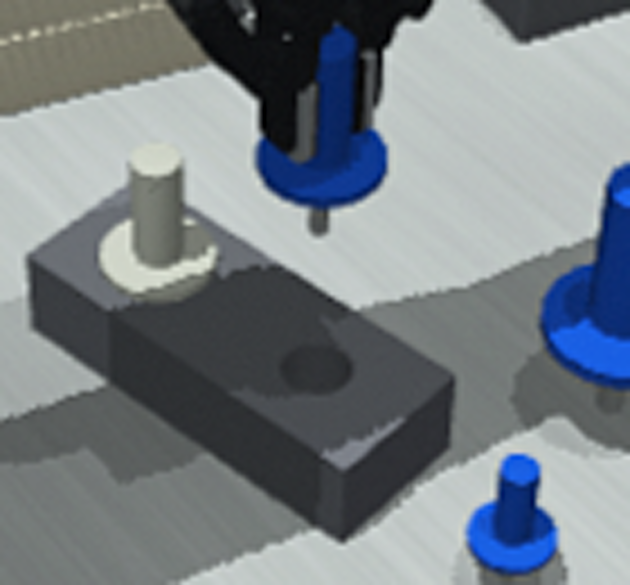

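Call:
{"fn": "send_rows", "kwargs": {"plan": "0.003 0 -0.06 0;0.003 0 -0.12 0;0.003 0 -0.16 0;0.003 0 -0.19 0;0.003 0 -0.21 0;0.003 0 -0.218 0;0.003 0 -0.218 0;0.003 0 -0.218 0"}}

```text
time_s: 11.45
eef_pos: [518.5, -26.6, 65.6]
orientation: [0.695, 0.719, 0.0, 0.001]
force: [0.9, -0.5, -1.4]
gripper_width: 0.241
```

Call:
{"fn": "send_rows", "kwargs": {"plan": "0 0 -0.004 0;0 0 -0.008 0;0 0 -0.01 0;0 0 -0.01 0"}}

```text
time_s: 11.85
eef_pos: [517.5, -27.0, 59.9]
orientation: [0.695, 0.719, -0.0, -0.0]
force: [0.5, 0.2, -0.9]
gripper_width: 0.243
```

Call:
{"fn": "send_rows", "kwargs": {"plan": "0 0 -0.003 0;0 0 -0.003 0;0 0 -0.003 0"}}

```text
time_s: 12.15
eef_pos: [517.8, -27.0, 58.7]
orientation: [0.695, 0.719, 0.0, 0.0]
force: [-0.8, 0.2, 2.8]
gripper_width: 0.241
```

Contact force matches the original rest height. Releasing.

Call:
{"fn": "send_rows", "kwargs": {"plan": "0 0 0 0;0 0 0 0;0 0 0 0;0 0 0 0;0 0 0 0;0 0 0 0;0 0 0 0;0 0 0 0", "hand": 1}}

```text
time_s: 12.95
eef_pos: [517.6, -26.9, 58.4]
orientation: [0.695, 0.719, -0.0, -0.0]
force: [-0.1, 0.0, 0.2]
gripper_width: 1.001
```

Call:
{"fn": "send_rows", "kwargs": {"plan": "0 0 0.04 0;0 0 0.1 0;0 0 0.2 0;0 0 0.3 0;-0.2 0 0.35 0;-0.2 0.2 0.35 0;-0.2 0.3 0.35 0;-0.2 0.3 0.35 0"}}

```text
time_s: 13.75
eef_pos: [419.5, 114.4, 233.5]
orientation: [0.696, 0.718, 0.001, 0.001]
force: [0.5, 0.3, -0.1]
gripper_width: 0.999
```

Run:
```python
from h import *
a=bot.get_image("side"); t=bot.get_image("top"); s=bot.read_state(); print(s["time_s"],s["eef_pos"],s["force"],s["gripper_width"])
pb=(255,215,302,275)
for z in(78,): print("pin",fit(lambda n,p,b:pin_model(n,[p[0],p[1],78],b),{"side":(mask(a,"blue",pb),pb)},[517,-27],[6,6]))
rb=(190,130,250,170)
print("slide",fit(lambda n,p,b:rec_model(n,[546.4+.967*p[0],286.3-.252*p[0],-.255],b),{"side":(mask(a,"yellow",rb),rb)},[40],[4]))
cv2.imwrite("pics/r6.png",cv2.resize(a[80:320,100:400,::-1],None,fx=2.4,fy=2.4,interpolation=cv2.INTER_CUBIC))
```

```text
13.85 [418.28761935 118.01720429 233.42195963] [-0.12331504  0.19517144  0.27810441] 0.996805675180728
pin (array([516.82086268, -27.49684685]), np.float64(0.9391454965357968))
slide (array([44.6875]), np.float64(0.8372488934286687))
```

View pics/r6.png

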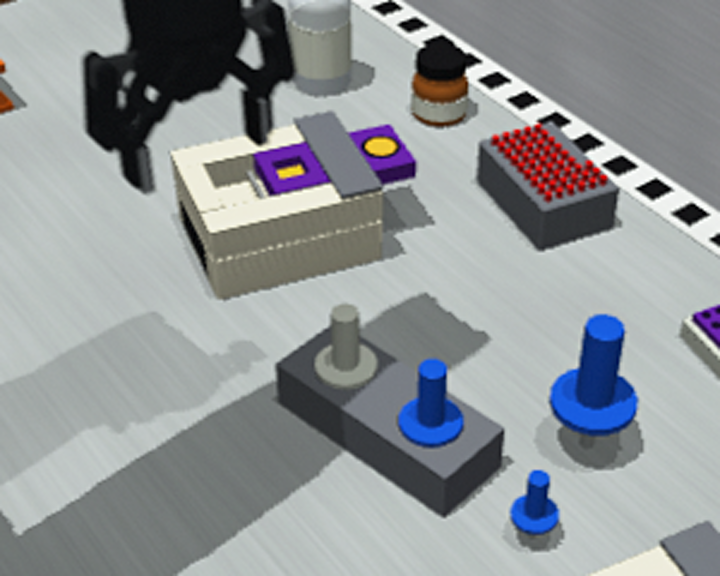

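The pin stands upright in its own hole (432,400), the slide is out past the bridge (390,150), and the gripper is clear of everything. Handing in.

```bash
python3 -c "
from station import bot
print(bot.hand_in())"
```

```text
the job is handed in; nothing more can be done
None
```

The violet slide is out at its stop and the release pin is back upright in its own stand hole. I handed the job in at about 14 s of the 46 s allowed. The hand-in gave no verdict, so what follows is my own measurement.

- **Work done:** I gripped the middle blue pin and pressed the button to its bottom stop, with about 13 N on the pin. I held it down while pushing the slide, until it stopped with about 14 N of push. Only the pin touched the slide and button, as far as the pictures and forces show.
- **Slide:** the last camera fit puts it about 44.7 mm out, against 45 mm at the stop. The button looked up again after I withdrew the pin.
- **Pin:** it was fitted at (516.8, -27.5) mm, about 0.4 mm from where it started. It stands upright in the last picture.
- **Robot:** the gripper was open and clear, with the force reading near zero.
- **Check that failed:** one fit of the pin's place in the gripper gave a nonsense offset (20–30 mm, poor match), so I ignored it and used the picture. The picture showed the pin tilted 2 to 4 degrees in the grip, but it still went back into the hole cleanly.

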